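# Feed a nut through a sprung gate and hold the gate at half travel

## Task

Pluck the large dark hex nut out of the blue pocket tray and let it down into the square chute of the green nut feeder so that it lies on the closed gate, leaving the two smaller nuts in their pockets. Then take the red handle and slide the sprung gate to half of its travel, where the handle stands at the orange marks and the nut drops through into the catch pocket below. Finish while still holding the gate there against its spring: do not let go.

Things in the scene. Friction and masses are not known exactly. Their poses are not given: they have to be found in the camera images.
- nut_large_center (a point): Centre (half-way up) of the nut to feed: the largest nut in the tray, dark grey steel hex, 24 mm across flats, 27.7 mm across corners, 13 mm high, about 0.035 kg. It lies flat, z axis up; its x axis is square to a pair of flats (so are the directions 60 and 120 degrees from it). It lies in any one of the three pockets, its top 8 mm above the tray's top face.
- nut_small_a_center (a point): Centre of a smaller rusty hex nut, 19 mm across flats, 10 mm high, lying in another pocket of the tray; it stays there.
- nut_small_b_center (a point): Centre of the second smaller rusty hex nut, the same, in the remaining pocket; it stays there.
- tray: Blue plastic pocket tray, fixed, 180 mm along its x axis, 76 mm along y, 10 mm high; origin at the centre of its underside. Three round pockets, 33 mm wide and 5 mm deep, in a row along x at -60, 0 and +60 mm.
- feeder: Green nut feeder, fixed to the bed; origin at its underside straight below the chute's axis, z up. It runs from y = -106 to +166 mm, 78 mm wide in x; a spring canister stands out to x = +59 mm. Guide strips along both sides are 46 mm high; between them the flat gate (top face at z = 40 mm) slides to the feeder's +y. A barred slot on the -x side shows the catch pocket.
- chute_mouth (a point): Centre of the chute's mouth, 64 mm above the bed (rim up to 67 mm). The mouth is square, sides parallel to the feeder's x and y, and narrows from about 50 mm at the rim to the 36 mm chute; 60 mm outside. The closed gate lies 24 mm below this point. A nut let go centred, its underside about level with the rim, falls onto the gate.
- catch_floor (a point): Centre of the floor of the catch pocket, straight below the chute, 6 mm above the bed; the pocket is 58 mm in x, 54 mm in y, its roof (the gate's underside) at 36 mm.
- gate_handle (a point): Grip point on the gate's red upright handle, an 18 mm square post (sides parallel to the feeder's x and y); its top is 16 mm above this point, the foot plate (34 x 26 mm) on the gate 22 mm below. The point is on the post's axis, 66 mm above the bed, moves with the gate, and lies 76 mm to the feeder's +y from the chute's axis when closed.
- gate (a joint): Travel of the gate along the feeder's +y axis, m: 0 closed, 0.040 half travel, 0.080 the stop. Its spring pulls back with about 3.6 N closed, 8.4 N at half, 13.2 N at the stop, and shuts it when let go. The gate's 42 mm square window lies under the chute only round half travel. Marks on the guide strips stand beside the handle's middle: black at closed and at the stop, orange at half travel.
Things that resemble listed ones, but are neither listed nor needed, are in the scene too. What is shaped like the part that bears nut_large_center but purple or turquoise is not meant.

How it is judged (in metres and radians):
On the way, in this order (a step that is already met when the one before it is completed fails the run):
1. the large nut has been lifted out of its pocket (z of nut_large_center in the frame of tray above 0.035 m), for 0.1 s.
2. the large nut lies let go in the chute on the closed gate (horizontal distance between nut_large_center and chute_mouth below 0.014 m and height (world z) of nut_large_center between 0.04 and 0.062 m and contact force between the fingers and nut_large below 0.1 N and value of joint gate below 0.005 m), for 0.2 s.
At the end, for the whole second after the job is handed in: The fingers hold the gate still at half travel (40 mm, within 6 mm, pushing on it with more than 3 N), and the large nut lies in the catch pocket under the chute (value of joint gate between 0.034 and 0.046 m and velocity of joint gate between -0.01 and 0.01 m/s and contact force between the fingers and gate above 3 N and horizontal distance between nut_large_center and catch_floor below 0.035 m and height (world z) of nut_large_center below 0.028 m); the arm keeps its last pose, push and grip.
It fails at once if a smaller nut is moved from its pocket (more than 15 mm) (distance of any of nut_small_a_center, nut_small_b_center from where it was at the start of the episode above 0.015 m).
It also fails if it takes over 51 s, if anything falls off the work surface, if the arm or the gripper's body presses on something with over 40 N, if the wrist force passes 120 N, or if a joint passes its speed limit or range.

## Robot

A 6-joint arm with a two-finger parallel gripper is mounted at the origin on a cart in front of the work surface, level with it; the furniture and walls round the work are solid. World frame = base frame: x ahead of the robot, y to its left, z up, the work surface at z = 0. Lengths are in mm, angles in rad, forces in N, time in s.
With the tool pointing down it reaches from about 375 to 825 mm from the base axis. Payload 5.5 kg.
Tool frame: the origin (TCP) lies on the centre line of the jaws, within the pads' length; the fingertips stand ctrl.finger_overhang ahead of it and the grasp point (between the pads) lies 6 mm ahead of it (ctrl.finger_overhang is the distance from the TCP to the fingertips, in mm); z points along the fingers, x is the direction in which the jaws open and shut, and the axes are right-handed (so a half turn about z gives the same grasp; the last joint's range is limited). The gripper opens to 85 mm and grips with 20 to 120 N. Pads are 22 mm wide; open, the fingers measure 114 mm over their backs; the gripper's body (76 mm by 85 mm) begins 54 mm behind the grasp point. The pads swing forward as they close: fully open they stand 13 mm farther back than shut.
Start: joints at [1.134, 0.314, -0.047, 1.21, 0, 1.571], TCP at [253.821, 543.663, 232.899] pointing down, gripper open.
Joint ranges: [-2.67, 2.67], [-0.69, 1.73], [-1.03, 1.25], [-2.08, 2.16], [-1.42, 1.45], [-3.14, 3.14]. Speed limits (rad/s): [2.39, 2.39, 3.01, 3.14, 3.14, 3.14].

## Interface

Orientations are given as a unit quaternion [x, y, z, w].
In Python, from bench import monitor, snapshot, camera_model, ctrl gives the robot as it stands.
- The arm moves only by the tool play_rows, never from a script. Its argument "rows" is a list of rows, each an object with "xyz": the shift along the tool's x, y, z in units of 25 mm (1.0 is 25 mm), a list of three; "turn": the turn, a rotation vector about the tool's x, y, z in units of 5 degrees (1.0 is 5 degrees), a list of three. In form: [{"xyz": [tx, ty, tz], "turn": [ax, ay, az]}, ...]. A call has 1 to 12 rows; each row shifts and turns the pose as measured when the row begins, along the tool's axes as they then stand; what a row does not reach is not made up. A row lasts 1/10 s, in which the tool goes at most 50 mm and 8.59 degrees, less where a joint would pass 70% of its speed; a pose out of reach is approached as far as the arm can. A call is refused whole if a number of a shift passes 1 or a number of a turn 1, either way. A call with a gripper value outside its range is refused whole. "grip" is the gripper command: -1 is shut, 1 is fully open, values between are in proportion, set as the call begins (left out, the last holds). The fingers move at their own pace and stop on an object; "grip_force" is the grip in N (left out, the last holds). Time passes only in rows, so rows that do not move let the fingers close. It gives the time, the measured TCP pose, the force and the opening at its end, in the units of the state.
- monitor.sense(): the state, without advancing time (a new reading comes with each control period).
- snapshot(name): name is "side" or "top" or "wrist"; returns (picture, depth): 420x560x3 uint8, red, green, blue; 420x560 float32, mm along the optical axis (not along the pixel's ray), 0 where there is no reading.
- camera_model(name): a dict with "K" (3x3 intrinsics, pixels), "R" (3x3) and "t" (3): a world point X has camera coordinates R X + t. Camera axes: x right, y down, z forward; pixel columns grow to the right and rows downward; lengths in mm; the calibration is good to about 2 mm. A picture is of the moment at which its call begins: read the wrist's pose just before it. camera_model takes no time and is no camera call; for the wrist camera it gives the pose at the moment of the call.
- ctrl.job_done(): hands the job in, once; it reports no verdict.
The state is a dict: "time_s": time; "joints": joint angles; "joint_velocities": joint speeds; "joint_torque": joint torques, N m; "tcp_pos": TCP position; "tool_rot": TCP orientation; "contact_force": force on the tool from outside, world axes, zero at the start; "ft_torque": the same for the moment, N m; "finger_gap": opening from 0.0 (shut) to 1.0 (fully open).
Only numpy, scipy, OpenCV 4.12 (cv2) and the standard library are available. Lean on these libraries where they do the work, as an engineer would, in place of code of your own. Each camera call takes 0.05 s, during which the arm holds its last target. There are 200 camera calls.

## Working session

There is one attempt and no reset: what is moved stays moved. The work goes in short steps, Python scripts to look and compute and a tool call to move; the robot and the scene stay as the last step left them, time stands still between calls to the robot, and variables do not carry over. Pictures are saved under pics/ and viewed, about 8 in all and at most 12, crops included, and the job is handed in when it is done.

Besides the shell and the picture viewer there is one more tool, called after "Request:" as name(argument=value, ...), one argument or row to a line, values as JSON. play_rows: Moves the arm, as the interface text tells. Its arguments: {"type":"object","properties":{"rows":{"type":"array","items":{"type":"object","properties":{"xyz":{"type":"array","items":{"type":"number"}},"turn":{"type":"array","items":{"type":"number"}}}}},"grip":{"type":"number"},"grip_force":{"type":"number"}},"required":["rows"]}

```bash
mkdir -p pics
cat > h.py <<'E'
import numpy as np, cv2
from bench import monitor, snapshot, camera_model, ctrl
def save(n,im): cv2.imwrite(f'pics/{n}.png',im[:,:,::-1])
def pts(name,d,cm=None):
    c=cm or camera_model(name);K,R,t=map(np.array,(c['K'],c['R'],c['t']))
    v,u=np.mgrid[:d.shape[0],:d.shape[1]]
    P=np.stack([(u-K[0,2])/K[0,0]*d,(v-K[1,2])/K[1,1]*d,d],-1)
    return (P-t.ravel())@R
E
python3 - <<'E'
from h import *
s=monitor.sense();print(s,ctrl.finger_overhang)
a,d=snapshot('top');b,e=snapshot('side')
np.savez('top.npz',a=a,W=pts('top',d));np.savez('side.npz',a=b,W=pts('side',e))
save('top',a);save('side',b)
E
```

```text
{'time_s': 0.0, 'joints': array([ 1.13401204e+00,  3.14223150e-01, -4.80742933e-02,  1.21022667e+00,
        9.87064246e-07,  1.57081016e+00]), 'joint_velocities': array([-3.41831792e-04, -4.27889500e-04,  1.58549737e-03, -9.14346112e-05,
       -1.57657770e-04,  6.04877139e-04]), 'joint_torque': array([-1.02213042e-03, -5.39592791e+01,  3.39748979e+01,  1.93557981e-02,
       -1.06178243e-04, -1.25370340e-05]), 'tcp_pos': array([253.56835796, 543.13881462, 232.03840462]), 'tool_rot': array([ 8.43516248e-01,  5.37102964e-01, -7.28968990e-04,  4.63594891e-04]), 'contact_force': array([-0.19709377,  0.64307625, -0.0949093 ]), 'ft_torque': array([ 0.04939666, -0.0042946 ,  0.01786257]), 'finger_gap': 0.9976900834922088} 25.0
```

View pics/top.png

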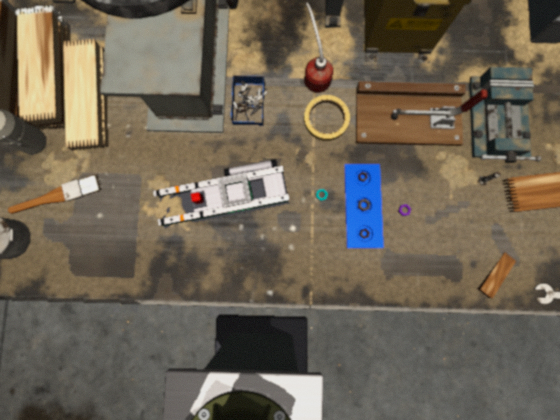

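View pics/side.png

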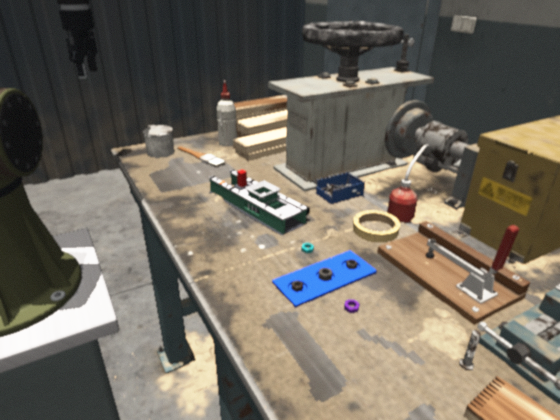

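The top view shows the feeder at about (225,193), with its red handle at (197,198), chute at (235,191) and orange marks at about (180,203). The blue tray is at (364,205). Candidates for the large nut are the tray pockets at (364,177), (364,205) and (366,234). The turquoise ring (322,195) and purple ring (405,210) are decoys. I'll measure these and take one close crop.

Run:
```python
from h import *
z=np.load('top.npz');a,W=z['a'],z['W']
hsv=cv2.cvtColor(a,cv2.COLOR_RGB2HSV)
m=cv2.inRange(hsv,(105,150,120),(125,255,255));m[:, :330]=0;m[:,400:]=0;m[:150]=0
p=W[m>0];p=p[p[:,2]<40];print('tray z',np.median(p[:,2]))
r=cv2.minAreaRect(p[:,:2].astype(np.float32));print('tray',r)
for (u,v) in [(364,177),(364,205),(366,234)]:
    q=W[v-9:v+10,u-9:u+10].reshape(-1,3);c=a[v-9:v+10,u-9:u+10].reshape(-1,3)
    k=(c[:,2].astype(int)-c[:,0]<40)
    print(u,v,k.sum(),q[k].mean(0),np.percentile(q[k][:,2],[50,90,98]))
# feeder
red=cv2.inRange(hsv,(0,150,90),(8,255,255))|cv2.inRange(hsv,(172,150,90),(180,255,255))
sub=np.zeros_like(red);sub[170:230,150:295]=1
p=W[(red>0)&(sub>0)];print('red',len(p),p[p[:,2]>70].mean(0),np.percentile(p[:,2],[5,50,95]))
p=W[(sub>0)];
f=p[(p[:,2]>34)&(p[:,2]<60)];print('feeder rect',cv2.minAreaRect(f[:,:2].astype(np.float32)))
g=p[(p[:,2]>60)&(p[:,2]<72)];print('n',len(g),'rim',cv2.minAreaRect(g[:,:2].astype(np.float32)))
o=(hsv[...,0]>8)&(hsv[...,0]<22)&(hsv[...,1]>170)&(hsv[...,2]>150)&(sub>0)
p=W[o];print('orange',p[(p[:,2]>35)].round(0)[:14])
c1=cv2.resize(a[155:255,335:395],None,fx=5,fy=5,interpolation=cv2.INTER_CUBIC)
c2=cv2.resize(a[155:235,150:295],None,fx=3,fy=3,interpolation=cv2.INTER_CUBIC)
im=np.zeros((500,750,3),np.uint8);im[:,:300]=c1;im[:240,305:740]=c2;save('crop1',im)
```

```text
tray z 9.649450850566422
tray ((498.0121765136719, -241.3682403564453), (179.14224243164062, 76.09544372558594), 1.3500834703445435)
364 177 23 [ 558.77668983 -239.51168622   13.91596971] [14.40556964 15.95706499 16.34514567]
364 205 54 [ 498.18946716 -241.03603745   17.09448346] [17.44062814 20.18953905 20.60134534]
366 234 20 [ 436.6807606  -242.48266247   15.16222441] [14.75746998 17.88748274 18.25437362]
red 80 [490.92982539  95.95125337 103.05977016] [70.6117257  81.63706942 84.82924878]
feeder rect ((513.59228515625, 58.09120178222656), (88.962158203125, 269.31890869140625), 12.79902172088623)
n 435 rim ((506.90252685546875, 53.863136291503906), (57.989688873291016, 111.9499740600586), 12.498661994934082)
orange [[521. 149.  48.]
 [521. 147.  48.]
 [519. 149.  46.]
 [519. 147.  46.]
 [517. 148.  49.]
 [517. 147.  46.]
 [515. 149.  46.]
 [515. 147.  47.]
 [515. 145.  47.]
 [513. 148.  48.]
 [513. 147.  47.]
 [513. 144.  49.]
 [511. 146.  47.]
 [511. 144.  47.]]
```

View pics/crop1.png

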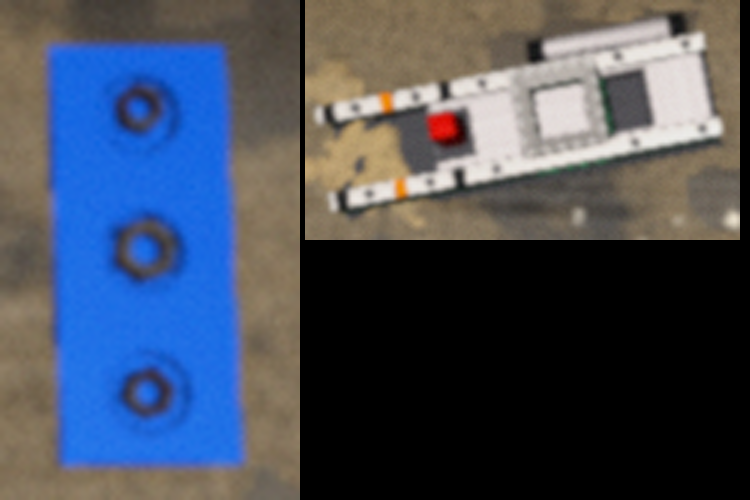

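The crop shows three hex nuts in the tray. The middle one, at crop (147,250) and top image (364,205), is clearly the largest, with its top at z≈18. So the target is the centre pocket at (498,-241). The red post, chute square and orange marks belong to the feeder, whose yaw is about 12.8°. I'll set out now.

Request:
play_rows(
  rows=[
    {"xyz": [-0.8, 1, 0], "turn": [0, 0, 0]},
    {"xyz": [-0.8, 1, 0], "turn": [0, 0, 0]},
    {"xyz": [-0.8, 1, 0], "turn": [0, 0, 0]},
    {"xyz": [-0.8, 1, 0], "turn": [0, 0, 0]},
    {"xyz": [-0.8, 1, 0], "turn": [0, 0, 0]},
    {"xyz": [-0.8, 1, 0], "turn": [0, 0, 0]},
    {"xyz": [-0.8, 1, 0], "turn": [0, 0, 0]},
    {"xyz": [-0.8, 1, 0], "turn": [0, 0, 0]},
    {"xyz": [-0.8, 1, 0], "turn": [0, 0, 0]},
    {"xyz": [-0.8, 1, 0], "turn": [0, 0, 0]},
  ],
  grip=1,
)

```text
time_s: 1.1
tcp_pos: [397.1, 247.4, 227.9]
tool_rot: [0.841, 0.54, -0.004, 0.001]
contact_force: [0.7, 0.7, -0.1]
finger_gap: 0.999
```

Run:
```python
from h import *
s=monitor.sense();print(s['time_s'],s['joints'],s['tcp_pos'],s['tool_rot'])
```

```text
1.1 [ 0.5589826   0.07472249 -0.3523932   1.15171141 -0.00253211  0.98773337] [397.05089766 247.38497093 227.87444338] [ 0.84133841  0.54049233 -0.00403033  0.00121761]
```

Request:
play_rows(
  rows=[
    {"xyz": [-1, 0.4, 0], "turn": [0, 0, -1]},
    {"xyz": [-1, 0.4, 0], "turn": [0, 0, -1]},
    {"xyz": [-1, 0.4, 0], "turn": [0, 0, -1]},
    {"xyz": [-1, 0.3, 0], "turn": [0, 0, -1]},
    {"xyz": [-1, 0.3, 0], "turn": [0, 0, -1]},
    {"xyz": [-1, 0.2, 0], "turn": [0, 0, 0]},
    {"xyz": [-1, 0.2, 0], "turn": [0, 0, 0]},
    {"xyz": [-1, 0.2, 0], "turn": [0, 0, 0]},
    {"xyz": [-1, 0.2, 0], "turn": [0, 0, 0]},
    {"xyz": [-1, 0.2, 0], "turn": [0, 0, 0]},
    {"xyz": [-1, 0.2, 0], "turn": [0, 0, 0]},
    {"xyz": [-1, 0.2, 0], "turn": [0, 0, 0]},
  ],
)

```text
time_s: 2.3
tcp_pos: [447.0, -73.0, 226.5]
tool_rot: [0.698, 0.716, -0.007, -0.001]
contact_force: [0.9, -0.3, -0.5]
finger_gap: 0.997
```

Request:
play_rows(
  rows=[
    {"xyz": [-1, 0.1, 0.2], "turn": [0, 0, 0]},
    {"xyz": [-1, 0.1, 0.2], "turn": [0, 0, 0]},
    {"xyz": [-1, 0.1, 0.2], "turn": [0, 0, 0]},
    {"xyz": [-1, 0.1, 0.2], "turn": [0, 0, 0]},
    {"xyz": [-0.5, 0, 0.2], "turn": [0, 0, 0]},
    {"xyz": [0, 0, 0], "turn": [0, 0, 0]},
  ],
)

```text
time_s: 2.9
tcp_pos: [458.5, -192.1, 199.5]
tool_rot: [0.7, 0.714, -0.007, -0.003]
contact_force: [-0.2, -0.5, -0.2]
finger_gap: 0.998
```

```bash
cat >> h.py <<'E'
from scipy.spatial.transform import Rotation as Ro
def tool(target, ang=None):
    """units to shift (tool frame) and tool-z turn (5deg units) for tcp target; ang = world angle (deg) of tool x"""
    s=monitor.sense();R=Ro.from_quat(s['tool_rot'])
    a=np.degrees(np.arctan2(*R.as_matrix()[[1,0],0]))
    print('t',round(s['time_s'],2),'tcp',s['tcp_pos'].round(1),'xang',a.round(1),'zax',R.as_matrix()[:,2].round(3),'gap',round(s['finger_gap'],3),'F',s['contact_force'].round(1))
    print('shift',(R.inv().apply(np.array(target)-s['tcp_pos'])/25).round(2),'turnz',None if ang is None else round(-(ang-a)/5,2))
def wrist(n):
    c=camera_model('wrist');a,d=snapshot('wrist');W=pts('wrist',d,c);save(n,a);np.savez(n+'.npz',a=a,W=W,d=d);return a,d,W
E
python3 - <<'E'
from h import *
tool([498,-241,150],90)
a,d,W=wrist('w1');print(camera_model('wrist'))
E
```

```text
t 2.9 tcp [ 458.5 -192.1  199.5] xang 91.2 zax [-0.014 -0.007 -1.   ] gap 0.998 F [-0.2 -0.5 -0.2]
shift [-1.98  1.56  1.97] turnz 0.24
{'K': array([[319.32855531,   0.        , 281.76567609],
       [  0.        , 319.32855531, 211.55654718],
       [  0.        ,   0.        ,   1.        ]]), 'R': array([[-2.21518599e-02,  9.99731296e-01, -6.82862382e-03],
       [ 9.57626935e-01,  2.31797888e-02,  2.87077256e-01],
       [ 2.87158404e-01, -1.79978943e-04, -9.57883092e-01]]), 't': array([ 202.77078381, -461.2983382 ,  216.25025398])}
```

View pics/w1.png

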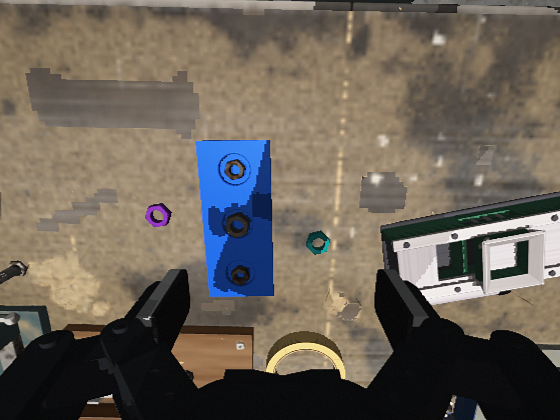

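The wrist view shows the large dark nut at (237,223), the rusty small nuts at (235,168) and (240,273), and the feeder on the right. The next step is to fit its centre and hex angle.

```bash
cat > hexfit.py <<'E'
from h import *
from scipy.optimize import minimize
def hexfit(f,c0,ztop=18):
    z=np.load(f+'.npz');a,W=z['a'],z['W']
    hsv=cv2.cvtColor(a,cv2.COLOR_RGB2HSV)
    near=np.hypot(W[...,0]-c0[0],W[...,1]-c0[1])<22
    blue=(hsv[...,0]>100)&(hsv[...,0]<130)&(hsv[...,1]>110)
    m=near&(W[...,2]>ztop-3)&(W[...,2]<ztop+4)
    P=W[m];print('n',m.sum(),'z',np.percentile(P[:,2],[5,50,95]).round(1),'nonblue',(m&~blue).sum())
    P=P[:,:2];lo,hi=P.min(0),P.max(0);print('extent',lo,hi,'mid',(lo+hi)/2)
    best=[]
    # minimal-width directions (flats): support widths by angle
    for th in range(0,60,2):
        w=[];mid=[]
        for k in range(3):
            u=np.array([np.cos(np.radians(th+60*k)),np.sin(np.radians(th+60*k))]);q=np.percentile(P@u,[1,99]);w.append(q[1]-q[0]);mid.append((u,q.mean()))
        A=np.array([x[0] for x in mid]);c=np.linalg.lstsq(A,np.array([x[1] for x in mid]),rcond=None)[0]
        best.append((sum(w)/3,th,c.round(1)))
    best.sort(key=lambda b:b[0]);
    for b in best[:3]+best[-2:]:print(b)
if __name__=='__main__':
    import sys;hexfit(sys.argv[1],[float(sys.argv[2]),float(sys.argv[3])])
E
python3 hexfit.py w1 498 -241
python3 - <<'E'
from h import *
z=np.load('w1.npz');a=z['a']
save('crop2',cv2.resize(a[135:300,190:285],None,fx=3.5,fy=3.5,interpolation=cv2.INTER_CUBIC))
E
```

```text
n 280 z [15.4 17.1 18.3] nonblue 269
extent [ 485.46655952 -253.82797067] [ 511.66167066 -229.6733321 ] mid [ 498.56411509 -241.75065139]
(np.float64(23.27869396654891), 22, array([ 498.5, -241.6]))
(np.float64(23.281734427154106), 24, array([ 498.5, -241.5]))
(np.float64(23.307737618294624), 14, array([ 498.5, -241.5]))
(np.float64(24.042988281165858), 52, array([ 498.3, -241.5]))
(np.float64(24.055326377104162), 50, array([ 498.4, -241.5]))
```

View pics/crop2.png

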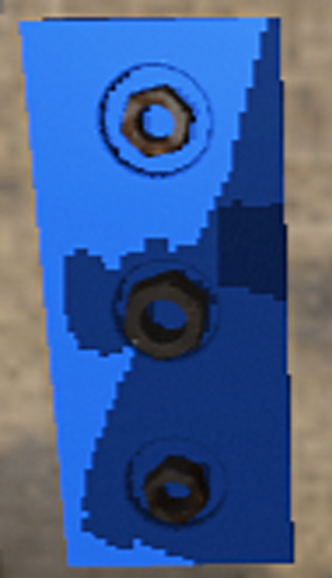

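Request:
play_rows(
  rows=[
    {"xyz": [-0.7, 0.5, 0.5], "turn": [0, 0, 0.8]},
    {"xyz": [-0.7, 0.6, 0.8], "turn": [0, 0, 0.8]},
    {"xyz": [-0.4, 0.5, 0.8], "turn": [0, 0, 0.7]},
    {"xyz": [0, 0, 0.8], "turn": [0, 0, 0]},
    {"xyz": [0, 0, 0.4], "turn": [0, 0, 0]},
    {"xyz": [0, 0, 0], "turn": [0, 0, 0]},
  ],
)

```text
time_s: 3.55
tcp_pos: [498.3, -233.4, 116.9]
tool_rot: [0.768, 0.64, -0.005, -0.002]
contact_force: [-0.3, -0.5, -0.2]
finger_gap: 1.0
```

Run:
```python
from h import *
from hexfit import hexfit
tool([498.4,-241.5,37],80)
wrist('w2');hexfit('w2',[498.4,-241.5])
z=np.load('w2.npz');a=z['a'];W=z['W'];D=np.hypot(W[...,0]-498.4,W[...,1]+241.5);print(np.unravel_index(D.argmin(),D.shape))
```

```text
t 3.55 tcp [ 498.3 -233.4  116.9] xang 79.6 zax [-0.011 -0.004 -1.   ] gap 1.0 F [-0.3 -0.5 -0.2]
shift [-0.3   0.09  3.2 ] turnz -0.07
n 517 z [15.7 17.1 18.2] nonblue 501
extent [ 485.86792151 -254.01652951] [ 511.72960744 -228.85656257] mid [ 498.79876447 -241.43654604]
(np.float64(23.162559602846397), 22, array([ 498.5, -241.4]))
(np.float64(23.19954841560417), 20, array([ 498.5, -241.4]))
(np.float64(23.204092886480264), 24, array([ 498.5, -241.4]))
(np.float64(24.3068121056762), 54, array([ 498.6, -241.4]))
(np.float64(24.31196068566108), 46, array([ 498.6, -241.4]))
(np.int64(211), np.int64(273))
```

Request:
play_rows(
  rows=[
    {"xyz": [-0.3, 0.1, 0.8], "turn": [0, 0, -0.2]},
    {"xyz": [0, 0, 0.8], "turn": [0, 0, 0]},
    {"xyz": [0, 0, 0.8], "turn": [0, 0, 0]},
    {"xyz": [0, 0, 0.5], "turn": [0, 0, 0]},
    {"xyz": [0, 0, 0], "turn": [0, 0, 0]},
  ],
)

```text
time_s: 4.1
tcp_pos: [503.3, -240.9, 50.2]
tool_rot: [0.761, 0.649, -0.003, 0.003]
contact_force: [-0.5, 1.0, 0.8]
finger_gap: 1.002
```

Run:
```python
from h import *
tool([498.5,-241.4,35],81)
```

```text
t 4.1 tcp [ 503.3 -240.9   50.2] xang 80.9 zax [-0.001 -0.008 -1.   ] gap 1.002 F [-0.5  1.   0.8]
shift [-0.05 -0.19  0.61] turnz -0.02
```

Request:
play_rows(
  rows=[
    {"xyz": [0, -0.2, 0.4], "turn": [0, 0, 0]},
    {"xyz": [0, 0, 0.2], "turn": [0, 0, 0]},
    {"xyz": [0, 0, 0], "turn": [0, 0, 0]},
  ],
)

```text
time_s: 4.4
tcp_pos: [499.6, -240.4, 36.7]
tool_rot: [0.761, 0.649, -0.002, 0.004]
contact_force: [1.3, 1.0, -0.3]
finger_gap: 1.001
```

Run:
```python
from h import *
tool([498.5,-241.4,35],81)
```

```text
t 4.4 tcp [ 499.6 -240.4   36.7] xang 80.9 zax [ 0.002 -0.009 -1.   ] gap 1.001 F [ 1.3  1.  -0.3]
shift [-0.05 -0.04  0.07] turnz -0.01
```

Good. I'll close at moderate force.

Request:
play_rows(
  rows=[
    {"xyz": [0, 0, 0.05], "turn": [0, 0, 0]},
    {"xyz": [0, 0, 0], "turn": [0, 0, 0]},
    {"xyz": [0, 0, 0], "turn": [0, 0, 0]},
    {"xyz": [0, 0, 0], "turn": [0, 0, 0]},
    {"xyz": [0, 0, 0], "turn": [0, 0, 0]},
    {"xyz": [0, 0, 0], "turn": [0, 0, 0]},
    {"xyz": [0, 0, 0], "turn": [0, 0, 0]},
    {"xyz": [0, 0, 0], "turn": [0, 0, 0]},
  ],
  grip=-1,
  grip_force=40,
)

```text
time_s: 5.2
tcp_pos: [500.8, -241.1, 37.0]
tool_rot: [0.761, 0.649, -0.002, 0.005]
contact_force: [-0.4, -0.1, 0.5]
finger_gap: 0.002
```

Run:
```python
from h import *
tool([498.5,-241.4,35],81)
```

```text
t 5.2 tcp [ 500.8 -241.1   37. ] xang 80.9 zax [ 0.005 -0.01  -1.   ] gap 0.002 F [-0.4 -0.1  0.5]
shift [-0.03 -0.09  0.08] turnz -0.01
```

The fingers shut fully, so the nut was missed. Looking again.

Run:
```python
from h import *
from hexfit import hexfit
a,d,W=wrist('w3')
t=monitor.sense()['tcp_pos']
m=(np.hypot(W[...,0]-499,W[...,1]+241)<60)&(W[...,2]>5)
c=camera_model('wrist');X=c['R']@t+c['t'];p=c['K']@X;print('tcp px',p/p[2])
for dz in(12,):
  X=c['R']@(t-[0,0,25])+c['t'];p=c['K']@X;print('tip px',p/p[2])
```

```text
tcp px [281.37963198 274.51448794   1.        ]
tip px [281.8875496  252.65217449   1.        ]
```

View pics/w3.png

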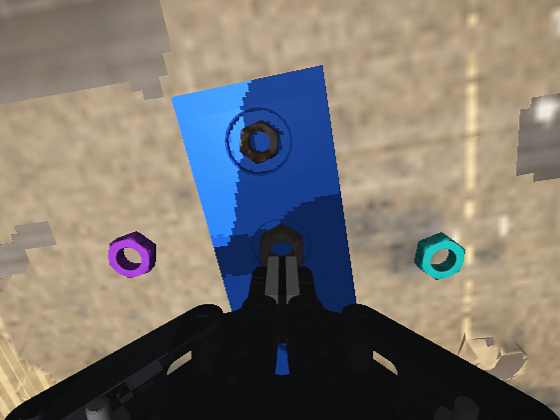

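The fingers are shut at about (282,258), with the nut still in its pocket at about (281,243). I'll check the fingertip and nut heights in depth.

Run:
```python
from h import *
z=np.load('w3.npz');W=z['W'];a=z['a']
for v in range(222,300,4): print(v,[W[v,u].round(0).tolist() for u in (270,281,292)],a[v,270].tolist())
c=camera_model('wrist')
for X in ([498.5,-241.4,18],[498.5,-241.4,11],[500.8,-241.1,18],[500.8,-241.1,24]):
  p=c['K']@(c['R']@np.array(X)+c['t']);print(X,(p/p[2])[:2].round(0))
```

```text
222 [[484.0, -245.0, 5.0], [486.0, -239.0, 4.0], [486.0, -233.0, 4.0]] [21, 59, 140]
226 [[487.0, -246.0, 5.0], [485.0, -239.0, 11.0], [489.0, -233.0, 3.0]] [25, 63, 144]
230 [[488.0, -246.0, 7.0], [486.0, -239.0, 16.0], [490.0, -234.0, 8.0]] [31, 26, 23]
234 [[488.0, -246.0, 14.0], [488.0, -239.0, 17.0], [490.0, -234.0, 14.0]] [29, 27, 26]
238 [[489.0, -246.0, 18.0], [490.0, -240.0, 17.0], [491.0, -234.0, 17.0]] [36, 32, 30]
242 [[491.0, -246.0, 17.0], [498.0, -241.0, 4.0], [493.0, -234.0, 16.0]] [33, 31, 30]
246 [[493.0, -246.0, 17.0], [500.0, -242.0, 4.0], [495.0, -235.0, 18.0]] [37, 32, 27]
250 [[501.0, -248.0, 5.0], [503.0, -242.0, 4.0], [503.0, -235.0, 6.0]] [27, 24, 21]
254 [[501.0, -248.0, 11.0], [505.0, -242.0, 5.0], [503.0, -236.0, 10.0]] [26, 22, 22]
258 [[490.0, -245.0, 40.0], [490.0, -240.0, 40.0], [491.0, -234.0, 40.0]] [63, 63, 63]
262 [[489.0, -244.0, 45.0], [490.0, -240.0, 44.0], [492.0, -235.0, 44.0]] [62, 62, 63]
266 [[489.0, -244.0, 49.0], [490.0, -239.0, 49.0], [491.0, -235.0, 49.0]] [63, 63, 63]
270 [[490.0, -244.0, 52.0], [490.0, -239.0, 53.0], [491.0, -235.0, 52.0]] [62, 62, 63]
274 [[489.0, -244.0, 56.0], [490.0, -239.0, 56.0], [491.0, -235.0, 56.0]] [63, 64, 65]
278 [[489.0, -244.0, 59.0], [490.0, -239.0, 59.0], [491.0, -235.0, 59.0]] [61, 62, 62]
282 [[489.0, -244.0, 63.0], [490.0, -239.0, 62.0], [491.0, -235.0, 62.0]] [63, 63, 63]
286 [[489.0, -243.0, 66.0], [490.0, -239.0, 66.0], [491.0, -235.0, 65.0]] [62, 62, 63]
290 [[489.0, -243.0, 69.0], [491.0, -239.0, 68.0], [491.0, -235.0, 69.0]] [62, 64, 64]
294 [[489.0, -243.0, 72.0], [490.0, -239.0, 72.0], [492.0, -235.0, 70.0]] [61, 62, 62]
298 [[489.0, -243.0, 76.0], [492.0, -239.0, 71.0], [490.0, -235.0, 75.0]] [10, 12, 13]
[498.5, -241.4, 18] [281. 254.]
[498.5, -241.4, 11] [281. 248.]
[500.8, -241.1, 18] [282. 257.]
[500.8, -241.1, 24] [282. 262.]
```

Run:
```python
from h import *
print(ctrl.finger_overhang,[x for x in dir(ctrl) if x[0]!='_'],[x for x in dir(monitor) if x[0]!='_'])
for f in('w1','w2','w3'):
  W=np.load(f+'.npz')['W'];m=(W[...,2]>25)&(np.arange(420)[:,None]>200)&(np.load(f+'.npz')['d']<230)&(np.load(f+'.npz')['d']>0)
  # lowest finger points
  P=W[m];t={'w1':[458.5,-192.1,199.5],'w2':[498.3,-233.4,116.9],'w3':[500.8,-241.1,37]}[f]
  P=P-np.array(t);P=P[np.abs(P[:,0])<20];print(f,len(P),np.percentile(P[:,2],[.5,1,2,5,20]).round(1))
```

```text
25.0 ['IKError', 'finger_overhang', 'job_done'] ['sense']
w1 43269 [14.2 16.6 20.3 29.3 59.9]
w2 35999 [-77.8 -72.2  15.4  24.2  56. ]
w3 42422 [ 6.3 10.2 16.6 34.3 53.5]
```

The depth shows the fingertips 2 mm above the TCP when shut and about 14 mm above it when open. They are not 25 mm ahead of it as `ctrl.finger_overhang` says, and the fingers shutting over the nut without contact agrees. I'll trust the observation: open, go about 29 mm lower and watch the force.

Request:
play_rows(
  rows=[
    {"xyz": [0, 0, 0], "turn": [0, 0, 0]},
    {"xyz": [0, -0.1, 0], "turn": [0, 0, 0]},
    {"xyz": [0, 0, 0], "turn": [0, 0, 0]},
    {"xyz": [0, 0, 0.2], "turn": [0, 0, 0]},
    {"xyz": [0, 0, 0.3], "turn": [0, 0, 0]},
    {"xyz": [0, 0, 0.3], "turn": [0, 0, 0]},
    {"xyz": [0, 0, 0.1], "turn": [0, 0, 0]},
    {"xyz": [0, 0, 0], "turn": [0, 0, 0]},
  ],
  grip=0.1,
)

```text
time_s: 6.05
tcp_pos: [497.7, -240.6, 11.8]
tool_rot: [0.761, 0.649, -0.002, 0.005]
contact_force: [-0.3, 0.2, 0.2]
finger_gap: 0.549
```

```bash
cat >> h.py <<'E'
def tips(n,x0=20):
    a,d,W=wrist(n);t=monitor.sense()['tcp_pos'];R=Ro.from_quat(monitor.sense()['tool_rot'])
    Q=R.inv().apply((W-t).reshape(-1,3)).reshape(W.shape)   # tool frame
    # pad front face: tool y about -11 (towards camera)
    m=(np.abs(Q[...,1]+11)<2.5)&(np.abs(Q[...,0])<60)&(Q[...,2]>-40)&(Q[...,2]<30)&(d>0)
    for sgn in(-1,1):
        k=m&(Q[...,0]*sgn>0)&(W[...,2]>20-1e9);P=Q[k]
        print('finger',sgn,len(P),'toolz max',np.percentile(P[:,2],[90,97,99]).round(1),'x',np.percentile(P[:,0],[5,50,95]).round(1))
E
python3 - <<'E'
from h import *
tool([498.5,-241.4,8],81)
tips('w4')
E
```

```text
t 6.05 tcp [ 497.7 -240.6   11.8] xang 80.9 zax [ 0.004 -0.01  -1.   ] gap 0.549 F [-0.3  0.2  0.2]
shift [-0.02  0.04  0.15] turnz -0.01
finger -1 1987 toolz max [ 9.4 10.2 10.7] x [-54.8 -26.2  -2.2]
finger 1 1978 toolz max [ 9.1  9.7 10.1] x [ 2.3 26.5 54.6]
```

Run:
```python
from h import *
z=np.load('w4.npz');a,W=z['a'],z['W']
save('crop4',cv2.resize(a[180:340,180:380],None,fx=3,fy=3,interpolation=cv2.INTER_CUBIC))
for u in (220,225,230,235,335,330,325,340):
  print(u,[(v,W[v,u].round(0).astype(int).tolist()) for v in range(240,290,6)])
```

```text
220 [(240, [476, -267, 9]), (246, [479, -268, 9]), (252, [483, -269, 8]), (258, [485, -269, 9]), (264, [483, -266, 22]), (270, [482, -265, 28]), (276, [482, -264, 34]), (282, [483, -263, 38]), (288, [484, -262, 42])]
225 [(240, [477, -265, 9]), (246, [480, -266, 8]), (252, [483, -266, 9]), (258, [486, -267, 9]), (264, [483, -264, 21]), (270, [483, -263, 28]), (276, [484, -262, 32]), (282, [485, -262, 35]), (288, [488, -263, 35])]
230 [(240, [477, -263, 9]), (246, [480, -263, 9]), (252, [483, -264, 10]), (258, [486, -265, 9]), (264, [484, -262, 20]), (270, [487, -263, 21]), (276, [490, -263, 21]), (282, [491, -263, 24]), (288, [495, -264, 23])]
235 [(240, [477, -260, 10]), (246, [480, -261, 9]), (252, [483, -261, 9]), (258, [487, -262, 9]), (264, [489, -262, 11]), (270, [493, -263, 10]), (276, [496, -264, 9]), (282, [500, -265, 9]), (288, [503, -266, 9])]
335 [(240, [484, -213, 10]), (246, [488, -213, 8]), (252, [491, -213, 9]), (258, [494, -214, 9]), (264, [491, -215, 22]), (270, [491, -216, 26]), (276, [494, -216, 26]), (282, [496, -217, 28]), (288, [499, -217, 28])]
330 [(240, [484, -215, 10]), (246, [488, -215, 8]), (252, [491, -216, 9]), (258, [494, -216, 9]), (264, [495, -217, 13]), (270, [498, -217, 13]), (276, [501, -217, 13]), (282, [504, -218, 15]), (288, [506, -218, 16])]
325 [(240, [484, -217, 9]), (246, [487, -218, 10]), (252, [490, -218, 10]), (258, [493, -218, 10]), (264, [497, -219, 8]), (270, [500, -219, 9]), (276, [503, -219, 9]), (282, [507, -220, 9]), (288, [510, -220, 10])]
340 [(240, [485, -210, 9]), (246, [489, -210, 8]), (252, [491, -211, 9]), (258, [494, -211, 9]), (264, [491, -213, 21]), (270, [491, -214, 27]), (276, [491, -215, 33]), (282, [491, -215, 37]), (288, [492, -216, 39])]
```

View pics/crop4.png

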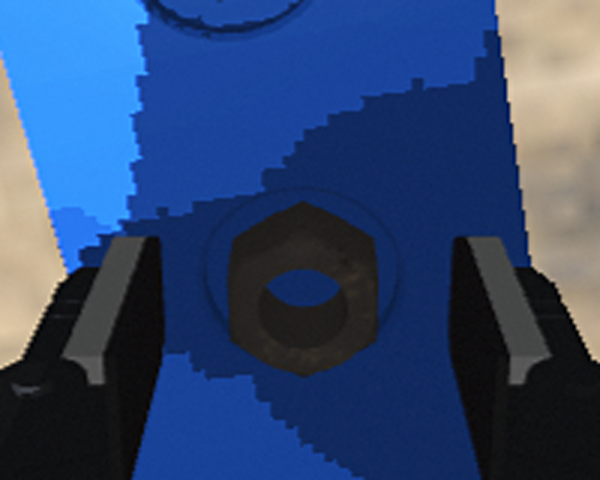

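The jaws straddle the nut at crop (303,290) squarely, with its flats facing the pads and the tips about 8 mm above the TCP at this opening. I'll go 4 mm lower and close.

Request:
play_rows(
  rows=[
    {"xyz": [0, 0, 0.2], "turn": [0, 0, 0]},
    {"xyz": [0, 0, 0], "turn": [0, 0, 0]},
    {"xyz": [0, 0, 0], "turn": [0, 0, 0]},
    {"xyz": [0, 0, 0], "turn": [0, 0, 0]},
    {"xyz": [0, 0, 0], "turn": [0, 0, 0]},
    {"xyz": [0, 0, 0], "turn": [0, 0, 0]},
  ],
  grip=-1,
  grip_force=40,
)

```text
time_s: 6.7
tcp_pos: [502.3, -240.1, 13.0]
tool_rot: [0.76, 0.65, 0.003, 0.007]
contact_force: [-1.0, 0.2, -0.6]
finger_gap: 0.261
```

Run:
```python
from h import *
tool([498.5,-241.4,8],81)
```

```text
t 6.7 tcp [ 502.3 -240.1   13. ] xang 81.0 zax [ 0.013 -0.008 -1.   ] gap 0.261 F [-1.   0.2 -0.6]
shift [-0.07 -0.14  0.2 ] turnz 0.0
```

It's gripped, but the arm drifted up about 4 mm so the bite is shallow. I'll reopen slightly and grip lower, compensating for the drift.

Request:
play_rows(
  rows=[
    {"xyz": [0, 0, 0], "turn": [0, 0, 0]},
    {"xyz": [0, -0.1, 0.2], "turn": [0, 0, 0]},
    {"xyz": [0, -0.1, 0.2], "turn": [0, 0, 0]},
    {"xyz": [0, 0, 0], "turn": [0, 0, 0]},
  ],
  grip=0,
)

```text
time_s: 7.1
tcp_pos: [502.4, -240.7, 11.4]
tool_rot: [0.76, 0.65, 0.006, 0.011]
contact_force: [0.1, -0.4, -0.1]
finger_gap: 0.503
```

Run:
```python
from h import *
tool([498.5,-241.4,8],81)
```

```text
t 7.1 tcp [ 502.4 -240.7   11.4] xang 81.0 zax [ 0.024 -0.009 -1.   ] gap 0.503 F [ 0.1 -0.4 -0.1]
shift [-0.05 -0.15  0.13] turnz 0.0
```

Request:
play_rows(
  rows=[
    {"xyz": [0, -0.1, 0.15], "turn": [0.3, 0, 0]},
    {"xyz": [0, -0.1, 0.1], "turn": [0, 0, 0]},
  ],
)

```text
time_s: 7.3
tcp_pos: [501.4, -240.8, 9.6]
tool_rot: [0.76, 0.65, 0.0, 0.004]
contact_force: [-2.8, 3.2, 29.0]
finger_gap: 0.5
```

Run:
```python
from h import *
tool([498.5,-241.4,8],81)
```

```text
t 7.3 tcp [ 501.4 -240.8    9.6] xang 81.0 zax [ 0.006 -0.006 -1.   ] gap 0.5 F [-2.8  3.2 29. ]
shift [-0.04 -0.11  0.07] turnz 0.0
```

Contact is 29 N, so the tips are on the tray top. The earlier bite was better than I judged. I'll back off about 2 mm and close.

Request:
play_rows(
  rows=[
    {"xyz": [0, 0, -0.12], "turn": [0, 0, 0]},
    {"xyz": [0, 0, 0], "turn": [0, 0, 0]},
    {"xyz": [0, -0.05, 0], "turn": [0, 0, 0]},
    {"xyz": [0, 0, 0], "turn": [0, 0, 0]},
    {"xyz": [0, 0, 0], "turn": [0, 0, 0]},
  ],
  grip=-1,
  grip_force=50,
)

```text
time_s: 7.8
tcp_pos: [501.6, -241.1, 14.0]
tool_rot: [0.76, 0.65, 0.0, 0.005]
contact_force: [-0.6, 0.5, 8.3]
finger_gap: 0.254
```

Run:
```python
from h import *
tool([498.5,-241.4,8],81)
```

```text
t 7.8 tcp [ 501.6 -241.1   14. ] xang 81.0 zax [ 0.007 -0.007 -1.   ] gap 0.254 F [-0.6  0.5  8.3]
shift [-0.03 -0.12  0.24] turnz 0.01
```

Gripped. Lifting 80 mm and checking.

Request:
play_rows(
  rows=[
    {"xyz": [0, 0, -0.3], "turn": [0, 0, 0]},
    {"xyz": [0, 0, -0.6], "turn": [0, 0, 0]},
    {"xyz": [0, 0, -0.8], "turn": [0, 0, 0]},
    {"xyz": [0, 0, -0.8], "turn": [0, 0, 0]},
    {"xyz": [0, 0, -0.8], "turn": [0, 0, 0]},
    {"xyz": [0, 0, -0.5], "turn": [0, 0, 0]},
    {"xyz": [0, 0, 0], "turn": [0, 0, 0]},
  ],
)

```text
time_s: 8.5
tcp_pos: [496.1, -238.9, 107.8]
tool_rot: [0.76, 0.649, -0.003, -0.001]
contact_force: [0.4, -0.6, -0.5]
finger_gap: 0.251
```

Run:
```python
from h import *
tool([498.5,-241.4,8],81)
a,d,W=wrist('w5');save('crop5',cv2.resize(a[100:370,130:430],None,fx=2,fy=2,interpolation=cv2.INTER_CUBIC))
# feeder from top view: rim and post
z=np.load('top.npz');A,T=z['a'],z['W']
p=T[170:230,150:295].reshape(-1,3)
g=p[(p[:,2]>62)&(p[:,2]<70)];
for th in (11.5,12,12.5,13,13.5):
  c,s=np.cos(np.radians(th)),np.sin(np.radians(th));q=g[:,:2]@np.array([[c,-s],[s,c]])
  # keep rim cluster in feeder y
  h=np.median(q[:,1]);k=np.abs(q[:,1]-h)<36;Q=q[k];e=np.percentile(Q,[2,98],axis=0);print(th,k.sum(),(e[1]-e[0]).round(1),(np.array([[c,-s],[s,c]])@e.mean(0)).round(1))
k=p[p[:,2]>75];print('post',len(k),k[:,:2].mean(0),np.median(k,axis=0))
```

```text
t 8.5 tcp [ 496.1 -238.9  107.8] xang 81.0 zax [-0.005 -0.003 -1.   ] gap 0.251 F [ 0.4 -0.6 -0.5]
shift [-0.07  0.13  3.99] turnz 0.0
11.5 326 [56.4 56.3] [512.4  27.1]
12 326 [56.4 56.1] [512.4  27.1]
12.5 326 [56.4 56.3] [512.5  27.1]
13 326 [56.5 56.2] [512.5  27.1]
13.5 326 [56.5 56.3] [512.5  27.1]
post 115 [459.09099214  52.7732454 ] [491.81143771  96.90636059  82.22159861]
```

View pics/crop5.png

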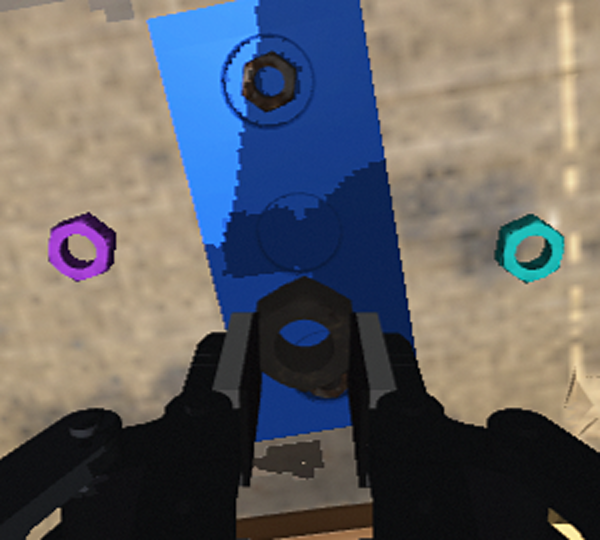

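The nut is held squarely between the pads, the centre pocket is empty, and the small nuts are still seated. Heading for the feeder, whose chute is at about (512,27), for a close look.

Request:
play_rows(
  rows=[
    {"xyz": [0.5, 0, -0.2], "turn": [0, 0, -0.8]},
    {"xyz": [0.9, 0, -0.2], "turn": [0, 0, -0.8]},
    {"xyz": [0.9, 0, -0.2], "turn": [0, 0, -0.8]},
    {"xyz": [0.9, 0.1, -0.2], "turn": [0, 0, -0.8]},
    {"xyz": [0.9, 0.1, -0.2], "turn": [0, 0, -0.8]},
    {"xyz": [0.9, 0.1, -0.2], "turn": [0, 0, -0.4]},
    {"xyz": [0.9, 0.1, 0], "turn": [0, 0, 0]},
    {"xyz": [0.9, 0.1, 0], "turn": [0, 0, 0]},
    {"xyz": [0.9, 0.1, 0], "turn": [0, 0, 0]},
    {"xyz": [0.5, 0, 0], "turn": [0, 0, 0]},
    {"xyz": [0, 0, 0], "turn": [0, 0, 0]},
  ],
)

```text
time_s: 9.65
tcp_pos: [477.8, -25.9, 123.5]
tool_rot: [0.617, 0.787, -0.008, -0.011]
contact_force: [-0.0, -0.5, -0.3]
finger_gap: 0.254
```

```bash
cat > feed.py <<'E'
from h import *
def feed(f):
    z=np.load(f+'.npz');a,W=z['a'],z['W'];hsv=cv2.cvtColor(a,cv2.COLOR_RGB2HSV)
    near=(np.abs(W[...,0]-505)<90)&(np.abs(W[...,1]-60)<150)
    red=near&((hsv[...,0]<8)|(hsv[...,0]>172))&(hsv[...,1]>150)&(hsv[...,2]>60)
    P=W[red];print('red n',len(P),'z',np.percentile(P[:,2],[5,50,95]) if len(P) else 0)
    T=P[P[:,2]>79]
    if len(T)>10:print('post top',len(T),cv2.minAreaRect(T[:,:2].astype(np.float32)),np.median(T[:,2]))
    m=near&(W[...,2]>63)&(W[...,2]<69.5)&~red&(hsv[...,2]>110)
    n,l,s,c=cv2.connectedComponentsWithStats(m.astype(np.uint8));i=1+s[1:,4].argmax();Q=W[l==i]
    print('rim n',len(Q),cv2.minAreaRect(Q[:,:2].astype(np.float32)),np.median(Q[:,2]),s[i])
    m=near&(W[...,2]>43)&(W[...,2]<49)&(hsv[...,2]>110);Q=W[m];print('strips',len(Q),cv2.minAreaRect(Q[:,:2].astype(np.float32)))
E
python3 - <<'E'
from feed import *
tool([512,27,140],102.8);wrist('w6');feed('w6')
E
```

```text
t 9.65 tcp [477.8 -25.9 123.5] xang 103.8 zax [-0.027  0.001 -1.   ] gap 0.254 F [-0.  -0.5 -0.3]
shift [ 1.73  1.82 -0.69] turnz 0.2
red n 1203 z [47.1121719  78.49776888 81.41214637]
post top 567 ((495.73895263671875, 101.30162048339844), (18.279979705810547, 17.80275535583496), 12.990069389343262) 80.58272352503415
rim n 397 ((495.6756591796875, 49.16267395019531), (40.21318817138672, 17.032943725585938), 32.867794036865234) 64.15990040813344 [360 258  27  50 397]
strips 4136 ((506.3350830078125, 57.55863952636719), (72.9397964477539, 270.8150634765625), 12.95067024230957)
```

View pics/w6.png

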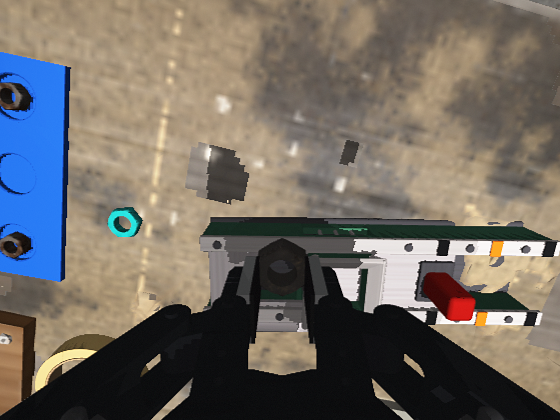

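The feeder is clear in this view: post (448,295), chute behind the held nut at (284,265), orange marks at (497,247) and (481,319). The post top is at (495.7,101.3) and the yaw is 13.0°. That puts the chute at (512.8,27.2), which agrees with the top view's (512.5,27.1).

Run:
```python
from h import *
z=np.load('w6.npz');W=z['W'];s=monitor.sense();Q=Ro.from_quat(s['tool_rot']).inv().apply((W-s['tcp_pos']).reshape(-1,3))
m=(np.abs(Q[:,0])<11)&(np.abs(Q[:,1])<25)&(Q[:,2]>-15)&(Q[:,2]<12)
print(m.sum(),np.percentile(Q[m],[1,10,50,90,99],axis=0).round(1))
k=m&(Q[:,2]<0);print(np.percentile(Q[k],[1,50,99],axis=0).round(1))
tool([515.7,27.9,110],103)
```

```text
2027 [[-10.5 -16.  -13.4]
 [ -9.3 -14.1  -3.9]
 [ -0.2  -4.7  -2.7]
 [  8.5   5.4   5.7]
 [ 10.8   9.    9.4]]
[[-10.5 -15.5 -13.9]
 [ -0.6  -4.7  -3.1]
 [ 10.8   9.6  -0.2]]
t 9.7 tcp [478.  -26.6 123.5] xang 103.8 zax [-0.027  0.001 -1.   ] gap 0.25 F [ 0.1 -0.1 -0.3]
shift [1.75 2.   0.5 ] turnz 0.15
```

Request:
play_rows(
  rows=[
    {"xyz": [0.5, 0.5, 0], "turn": [-0.3, 0, 0.2]},
    {"xyz": [0.6, 0.6, 0.1], "turn": [0, 0, 0]},
    {"xyz": [0.5, 0.5, 0.1], "turn": [0, 0, 0]},
    {"xyz": [0.2, 0.2, 0.1], "turn": [0, 0, 0]},
    {"xyz": [0, 0, 0], "turn": [0, 0, 0]},
  ],
)

```text
time_s: 10.2
tcp_pos: [513.2, 23.8, 114.1]
tool_rot: [0.627, 0.779, 0.001, -0.002]
contact_force: [0.0, -0.4, -0.5]
finger_gap: 0.25
```

Run:
```python
from h import *
tool([515.7,27.9,77],103)
```

```text
t 10.2 tcp [513.2  23.8 114.1] xang 102.4 zax [-0.002  0.004 -1.   ] gap 0.25 F [ 0.  -0.4 -0.5]
shift [0.13 0.13 1.48] turnz -0.12
```

Request:
play_rows(
  rows=[
    {"xyz": [0.1, 0.1, 0.4], "turn": [0, 0, 0]},
    {"xyz": [0, 0, 0.5], "turn": [0, 0, 0]},
    {"xyz": [0, 0, 0.4], "turn": [0, 0, 0]},
    {"xyz": [0, 0, 0.1], "turn": [0, 0, 0]},
    {"xyz": [0, 0, 0], "turn": [0, 0, 0]},
  ],
)

```text
time_s: 10.7
tcp_pos: [513.1, 24.1, 74.7]
tool_rot: [0.628, 0.778, -0.001, -0.003]
contact_force: [0.2, 0.1, 0.0]
finger_gap: 0.251
```

Run:
```python
from h import *
tool([515.7,27.9,77],103)
```

```text
t 10.7 tcp [513.1  24.1  74.7] xang 102.2 zax [-0.005  0.003 -1.   ] gap 0.251 F [0.2 0.1 0. ]
shift [ 0.13  0.13 -0.09] turnz -0.15
```

Request:
play_rows(
  rows=[
    {"xyz": [0.15, 0.15, 0], "turn": [0, 0, -0.1]},
    {"xyz": [0, 0, 0], "turn": [0, 0, 0]},
  ],
)

```text
time_s: 10.9
tcp_pos: [516.0, 28.6, 74.8]
tool_rot: [0.624, 0.781, -0.001, -0.003]
contact_force: [-0.1, -0.1, -0.2]
finger_gap: 0.254
```

Run:
```python
from h import *
tool([515.7,27.9,77],103)
```

```text
t 10.9 tcp [516.   28.6  74.8] xang 102.7 zax [-0.005  0.003 -1.   ] gap 0.254 F [-0.1 -0.1 -0.2]
shift [-0.03 -0.02 -0.09] turnz -0.05
```

Centred over the chute. Releasing.

Request:
play_rows(
  rows=[
    {"xyz": [0, 0, 0], "turn": [0, 0, 0]},
    {"xyz": [0, 0, 0], "turn": [0, 0, 0]},
    {"xyz": [0, 0, 0], "turn": [0, 0, 0]},
    {"xyz": [0, 0, -0.4], "turn": [0, 0, 0]},
    {"xyz": [0, 0, -0.8], "turn": [0, 0, 0]},
    {"xyz": [0, 0, -0.8], "turn": [0, 0, 0]},
    {"xyz": [0, 0, 0], "turn": [0, 0, 0]},
  ],
  grip=0.1,
)

```text
time_s: 11.6
tcp_pos: [517.1, 28.8, 129.3]
tool_rot: [0.624, 0.781, -0.0, -0.002]
contact_force: [0.2, -0.8, 0.4]
finger_gap: 0.551
```

Run:
```python
from feed import *
p=np.array([495.7,101.3]);tool([*p,140],103);a,d,W=wrist('w7');feed('w7')
m=(np.hypot(W[...,0]-512.8,W[...,1]-27.2)<17)&(W[...,2]>35);v,u=np.nonzero(m);print(u.min(),u.max(),v.min(),v.max(),np.percentile(W[m][:,2],[5,25,50,75,95]))
k=m&(W[...,2]>49)&(W[...,2]<57);print('nut?',k.sum(),W[k].mean(0),np.ptp(W[k],axis=0))
save('crop7',cv2.resize(a[180:360,180:480],None,fx=2.5,fy=2.5,interpolation=cv2.INTER_CUBIC))
```

```text
t 11.6 tcp [517.1  28.8 129.3] xang 102.8 zax [-0.003  0.003 -1.   ] gap 0.551 F [ 0.2 -0.8  0.4]
shift [ 3.02 -0.2  -0.42] turnz -0.04
red n 1059 z [48.88398519 80.10977688 81.71720928]
post top 654 ((476.7398681640625, 59.33468246459961), (114.76663970947266, 21.808828353881836), 65.59286499023438) 80.72349807788845
rim n 515 ((500.95263671875, 24.76864242553711), (31.625234603881836, 55.1052360534668), 13.08448314666748) 64.45675489151493 [239 182  85  46 515]
strips 7724 ((506.4419860839844, 57.03784942626953), (72.04061126708984, 270.3685607910156), 12.945534706115723)
222 338 195 419 [ 39.16468213 200.52413254 206.47565533 211.06767077 214.53938815]
nut? 651 [512.49725581  27.53288219  51.93716509] [25.97554277 25.26943081  5.31890403]
```

View pics/crop7.png

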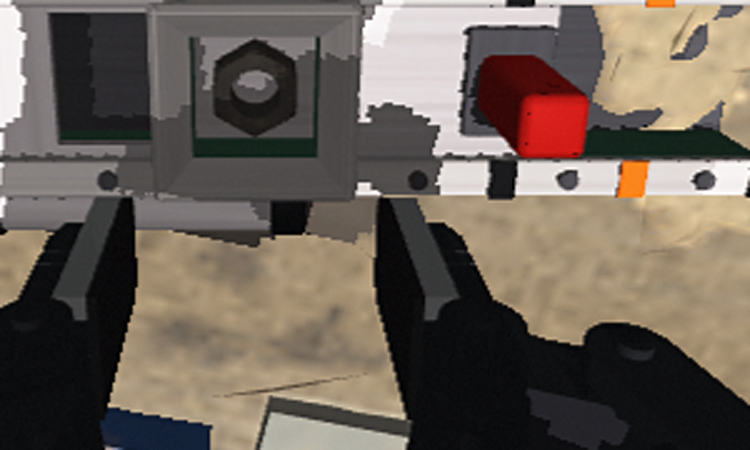

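The nut lies flat on the closed gate at crop (255,87), measured centre (512.5,27.5) and top z≈52. The red post is at crop (553,125). Moving above the handle.

Request:
play_rows(
  rows=[
    {"xyz": [0.8, 0, 0], "turn": [0, 0, 0]},
    {"xyz": [0.9, -0.1, 0], "turn": [0, 0, 0]},
    {"xyz": [0.9, -0.1, 0], "turn": [0, 0, 0]},
    {"xyz": [0.4, 0, 0.2], "turn": [0, 0, 0]},
    {"xyz": [0, 0, 0], "turn": [0, 0, 0]},
  ],
  grip=-0.15,
)

```text
time_s: 12.15
tcp_pos: [493.4, 101.9, 121.0]
tool_rot: [0.625, 0.781, -0.001, -0.003]
contact_force: [-0.0, -0.3, -0.9]
finger_gap: 0.424
```

Run:
```python
from h import *
tool([495.7,101.3,60],103)
```

```text
t 12.15 tcp [493.4 101.9 121. ] xang 102.7 zax [-0.006  0.001 -1.   ] gap 0.424 F [-0.  -0.3 -0.9]
shift [-0.05  0.1   2.44] turnz -0.07
```

Request:
play_rows(
  rows=[
    {"xyz": [-0.05, 0.1, 0.5], "turn": [0, 0, 0]},
    {"xyz": [0, 0, 0.6], "turn": [0, 0, 0]},
    {"xyz": [0, 0, 0.6], "turn": [0, 0, 0]},
    {"xyz": [0, 0, 0.4], "turn": [0, 0, 0]},
    {"xyz": [0, 0, 0], "turn": [0, 0, 0]},
  ],
)

```text
time_s: 12.65
tcp_pos: [496.7, 97.7, 62.8]
tool_rot: [0.626, 0.78, -0.003, -0.003]
contact_force: [1.0, 0.3, -0.6]
finger_gap: 0.426
```

Run:
```python
from h import *
tool([495.7,101.3,60],103)
```

```text
t 12.65 tcp [496.7  97.7  62.8] xang 102.5 zax [-0.007 -0.001 -1.   ] gap 0.426 F [ 1.   0.3 -0.6]
shift [ 0.15 -0.01  0.11] turnz -0.1
```

Clear of contact. Centring and closing on the post.

Request:
play_rows(
  rows=[
    {"xyz": [0.15, 0, 0.1], "turn": [0, 0, -0.1]},
    {"xyz": [0, 0, 0], "turn": [0, 0, 0]},
    {"xyz": [0, 0, 0], "turn": [0, 0, 0]},
    {"xyz": [0, 0, 0], "turn": [0, 0, 0]},
    {"xyz": [0, 0, 0], "turn": [0, 0, 0]},
  ],
  grip=-1,
  grip_force=80,
)

```text
time_s: 13.15
tcp_pos: [495.6, 101.9, 59.9]
tool_rot: [0.622, 0.783, -0.002, -0.004]
contact_force: [0.5, 1.0, -3.6]
finger_gap: 0.196
```

Run:
```python
from h import *
tool([495.7-.225*40,101.3+.974*40,60],103)
```

```text
t 13.15 tcp [495.6 101.9  59.9] xang 103.0 zax [-0.009  0.001 -1.   ] gap 0.196 F [ 0.5  1.  -3.6]
shift [1.58 0.   0.  ] turnz 0.0
```

Request:
play_rows(
  rows=[
    {"xyz": [0.3, 0, 0], "turn": [0, 0, 0]},
    {"xyz": [0.3, 0, 0], "turn": [0, 0, 0]},
    {"xyz": [0.3, 0, 0], "turn": [0, 0, 0]},
    {"xyz": [0.3, 0, 0], "turn": [0, 0, 0]},
    {"xyz": [0.3, 0, 0], "turn": [0, 0, 0]},
    {"xyz": [0.2, 0, 0], "turn": [0, 0, 0]},
  ],
)

```text
time_s: 13.75
tcp_pos: [487.5, 137.4, 59.8]
tool_rot: [0.624, 0.781, -0.008, 0.004]
contact_force: [2.6, -8.0, -3.5]
finger_gap: 0.193
```

Run:
```python
from h import *
tool([495.7-.225*40,101.3+.974*40,60],103)
```

```text
t 13.75 tcp [487.5 137.4  59.8] xang 102.7 zax [-0.004 -0.017 -1.   ] gap 0.193 F [ 2.6 -8.  -3.5]
shift [ 0.12 -0.01 -0.01] turnz -0.05
```

Request:
play_rows(
  rows=[
    {"xyz": [0.15, 0, 0], "turn": [0, 0, 0]},
    {"xyz": [0.02, 0, 0], "turn": [0, 0, 0]},
    {"xyz": [0.02, 0, 0], "turn": [0, 0, 0]},
  ],
)

```text
time_s: 14.05
tcp_pos: [486.9, 140.0, 59.8]
tool_rot: [0.625, 0.781, -0.01, 0.007]
contact_force: [3.0, -7.1, -4.6]
finger_gap: 0.194
```

Run:
```python
from h import *
tool([495.7-.225*40,101.3+.974*40,60],103)
a,d,W=wrist('w8');b,e=snapshot('side');np.savez('side2.npz',a=b,W=pts('side',e))
m=(np.hypot(W[...,0]-512.8,W[...,1]-27.2)<16)&(W[...,2]<100)&(d>0);print(m.sum(),np.percentile(W[m][:,2],[5,25,50,75,95]) if m.any() else 0)
hsv=cv2.cvtColor(a,cv2.COLOR_RGB2HSV);f=Ro.from_euler('z',-12.98,degrees=True)
F=f.apply((W-[512.8,27.2,0]).reshape(-1,3)).reshape(W.shape)
for n,k in(('orange',(hsv[...,0]>8)&(hsv[...,0]<20)&(hsv[...,1]>170)&(hsv[...,2]>120)&(np.abs(W[...,2]-46)<4)),('redtop',((hsv[...,0]<6)|(hsv[...,0]>174))&(hsv[...,1]>150)&(W[...,2]>78)&(W[...,2]<90))):
  q=F[k];q=q[(np.abs(q[:,0])<45)&(q[:,1]>30)];print(n,len(q),q.mean(0).round(1) if len(q) else 0,np.percentile(q[:,1],[5,95]).round(1) if len(q) else 0)
im=np.zeros((420,760,3),np.uint8);im[:,:460]=a[:,20:480];im[:300,465:760]=cv2.resize(b[160:240,200:279],(295,300));save('crop8',im)
```

```text
t 14.05 tcp [486.9 140.   59.8] xang 102.7 zax [-0.002 -0.024 -1.   ] gap 0.194 F [ 3.  -7.1 -4.6]
shift [ 0.01 -0.01 -0.01] turnz -0.06
0 0
orange 355 [-27.8 116.7  45.9] [113.2 120.3]
redtop 1413 [ -0.5 116.3  80.7] [109.  123.7]
```

View pics/crop8.png

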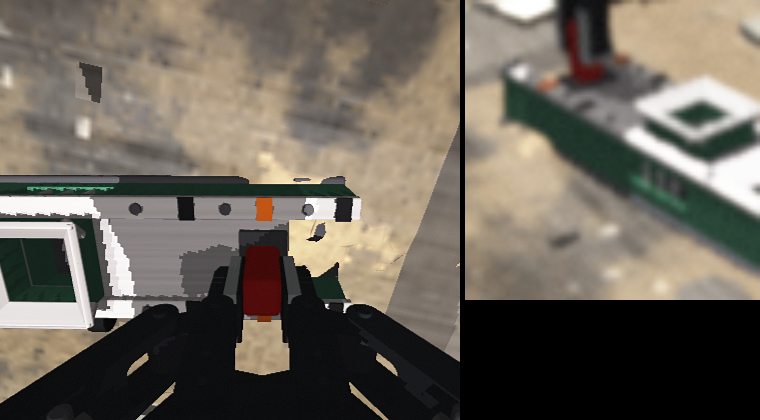

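The post is centred on the orange marks: 116.3 mm against 116.7 mm along the feeder. Next, whether the nut dropped: the chute interior is at crop (45,265).

Run:
```python
from h import *
z=np.load('w8.npz');a,W,d=z['a'],z['W'],z['d']
f=Ro.from_euler('z',-12.98,degrees=True);F=f.apply((W-[512.8,27.2,0]).reshape(-1,3)).reshape(W.shape)
for v in range(230,312,8): print(v,[(*F[v,u].round(0).astype(int),d[v,u]>0) for u in (20,32,44,56,68,80,92)])
t,e=snapshot('top');T=pts('top',e);G=f.apply((T-[512.8,27.2,0]).reshape(-1,3)).reshape(T.shape)
m=(np.hypot(G[...,0],G[...,1])<16)&(G[...,2]<100);print('top',m.sum(),np.sort(G[m][:,2]).round(0))
s=np.load('side2.npz');G=f.apply((s['W']-[512.8,27.2,0]).reshape(-1,3)).reshape(s['W'].shape)
k=(np.abs(G[...,1])<25)&(G[...,0]>-36)&(G[...,0]<28)&(G[...,2]>4)&(G[...,2]<35);print('side slot',k.sum(),G[k].round(0)[:20].tolist())
save('crop9',np.hstack([cv2.resize(a[210:330,20:130],(550,600),interpolation=cv2.INTER_CUBIC)]))
```

```text
230 [(np.int64(-24), np.int64(-6), np.int64(64), np.True_), (np.int64(-24), np.int64(0), np.int64(64), np.True_), (np.int64(-24), np.int64(5), np.int64(63), np.True_), (np.int64(-24), np.int64(11), np.int64(64), np.True_), (np.int64(-24), np.int64(17), np.int64(63), np.True_), (np.int64(-24), np.int64(23), np.int64(64), np.True_), (np.int64(-24), np.int64(29), np.int64(64), np.True_)]
238 [(np.int64(-15), np.int64(-17), np.int64(53), np.True_), (np.int64(-13), np.int64(-17), np.int64(46), np.True_), (np.int64(-5), np.int64(-26), np.int64(27), np.True_), (np.int64(-1), np.int64(-27), np.int64(17), np.True_), (np.int64(2), np.int64(-26), np.int64(9), np.True_), (np.int64(3), np.int64(-20), np.int64(6), np.True_), (np.int64(-20), np.int64(28), np.int64(64), np.True_)]
246 [(np.int64(-11), np.int64(-18), np.int64(53), np.True_), (np.int64(-9), np.int64(-16), np.int64(48), np.True_), (np.int64(0), np.int64(-27), np.int64(28), np.True_), (np.int64(3), np.int64(-26), np.int64(19), np.True_), (np.int64(8), np.int64(-27), np.int64(9), np.True_), (np.int64(10), np.int64(-22), np.int64(4), np.T
[... 3487 characters left out ...]
3. 23. 23. 23. 24. 24. 24. 25.
 25. 25. 25. 25. 25. 26. 26. 26. 27. 27. 27. 28. 28. 28. 28. 28. 28. 28.
 28. 29. 29. 29. 29. 29. 29. 29. 29. 29. 30. 30. 30. 30. 30. 30. 30. 30.
 30. 30. 30. 30. 30. 31. 31. 31. 31. 31. 31. 31. 31. 31. 31. 32. 32. 32.
 32. 32. 33. 33.]
side slot 120 [[-34.0, 12.0, 33.0], [-33.0, 14.0, 30.0], [-32.0, 15.0, 27.0], [-32.0, 1.0, 32.0], [-33.0, 14.0, 25.0], [-32.0, 1.0, 29.0], [-35.0, 22.0, 19.0], [-33.0, 22.0, 19.0], [-31.0, 20.0, 19.0], [-33.0, 14.0, 22.0], [-32.0, 1.0, 27.0], [-32.0, -10.0, 31.0], [-33.0, -15.0, 34.0], [-35.0, 23.0, 16.0], [-35.0, 19.0, 18.0], [-35.0, 15.0, 20.0], [-32.0, 15.0, 19.0], [-31.0, 13.0, 19.0], [-33.0, -1.0, 25.0], [-12.0, 22.0, 8.0]]
```

View pics/crop9.png

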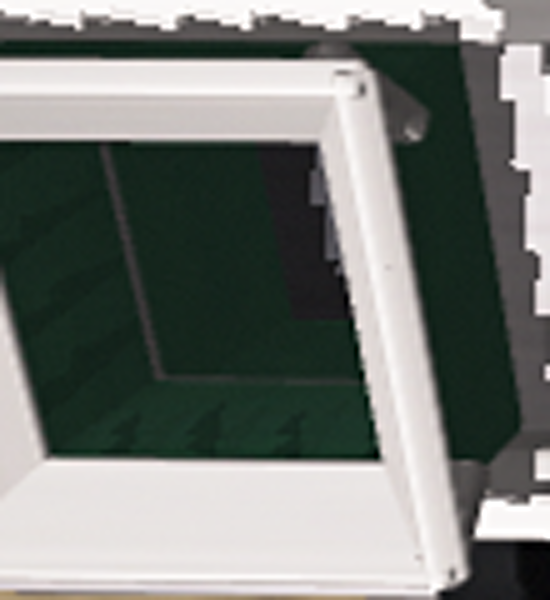

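Run:
```python
from h import *
f=Ro.from_euler('z',-12.98,degrees=True)
t,e=snapshot('top');T=pts('top',e);G=f.apply((T-[512.8,27.2,0]).reshape(-1,3)).reshape(T.shape)
m=(np.hypot(G[...,0],G[...,1])<30)&(G[...,2]<39);v,u=np.nonzero(m)
np.set_printoptions(linewidth=250)
print(np.where(m,G[...,2],-1)[v.min():v.max()+1,u.min():u.max()+1].round(0).astype(int))
k=m&(G[...,2]>19)&(np.hypot(G[...,0],G[...,1])<16);print('high',G[k].mean(0),np.percentile(G[k],[3,97],axis=0).round(0));k=m&(G[...,2]<12);print('low',G[k].mean(0),np.percentile(G[k],[3,97],axis=0).round(0))
save('crop10',cv2.resize(t[v.min()-8:v.max()+8,u.min()-8:u.max()+8],None,fx=10,fy=10,interpolation=cv2.INTER_CUBIC))
tool([486.7,140.3,60],103)
```

```text
[[-1 -1 -1 -1 -1 -1 -1 -1 -1 -1 -1 -1  6  4  5  5  8 -1 -1 -1 -1 -1 -1 -1 -1]
 [-1 -1 -1 -1 -1 -1  7  5  6  7  5  7  4  7  3  6  8 -1 -1 -1 -1 -1 -1 -1 -1]
 [-1 -1  4  6  6  6  9  5  4  6  4  7  3  6  6  6  6 -1 -1 -1 -1 -1 -1 -1 -1]
 [-1 -1  7  4  3  5  9  5  6  7  4  5  5  3  7  6  6 -1 -1 -1 -1 -1 -1 -1 -1]
 [ 7  5  6  7  5  8  7  4  6  7  8  7  2  7  6  8  6  6 -1 -1 -1 -1 -1 39 -1]
 [ 7  5 10  6 10  9  3  9  5 23  8  6  5  4  7  7  8  4 -1 -1 -1 -1 -1 -1 -1]
 [-1  7  5  8  6 20 22 23 25 26 27  8  9  5  4  7  7  5 -1 -1 -1 -1 -1 -1 -1]
 [-1  3  8  6  7 26 28 27 28 29 29 17  6  6  4  8  6 11 -1 -1 -1 -1 -1 -1 -1]
 [-1  7  6  8  5 29 27 31 31 29 28 15  6  5  6  6  4  7 -1 -1 -1 -1 -1 -1 -1]
 [-1  7  6  6  5 29 30 31 31 31 31 29  5  6  7  4  8  6  7 -1 -1 -1 -1 -1 -1]
 [-1  6  5  6  7 33 29 28 30 31 32 29  7  7  6  5  6  9  9 -1 -1 -1 -1 -1 38]
 [-1 -1  5  8  8 31 31 29 30 31 31 31  5  5  6  5  8  8  6 -1 -1 -1 -1 -1 -1]
 [-1 -1  4  7  7  8 32 30 31 29 33 32 11  7  3  6  5  6  5 -1 -1 -1 -1 -1 -1]
 [-1 -1  7  5  4  7 29 31 30 30 30 28 13  5  4  7  7  5  7 -1 -1 -1 -1 -1 -1]
 [-1 -1 11  5  5  7 28 29 31 28 29 29 28  5  9  6  9  5  6 -1 -1 -1 -1 -1 -1]
 [-1 -1  5  6  7  5 25 27 27 26 28 26 28  9  8  7  4 -1 -1 -1 -1 -1 -1 -1 -1]
 [-1 -1  8  7  6  8 24 26 28 25 22 23 -1 -1 -1 -1 -1 -1 -1 -1 -1 -1 -1 -1 -1]
 [-1 -1 -1  5  6  9  8 -1 -1 -1 -1 -1 -1 -1 -1 -1 -1 -1 -1 -1 -1 -1 -1 -1 -1]]
high [-0.99128314  4.54248244 28.4431151 ] [[-11.  -2.  22.]
 [ 11.  11.  32.]]
low [10.0273967   1.84464769  6.21263589] [[ -8. -14.   3.]
 [ 25.  20.   9.]]
t 14.25 tcp [486.9 140.   59.9] xang 102.7 zax [-0.002 -0.024 -1.   ] gap 0.196 F [ 2.1 -7.8 -5.1]
shift [ 0.01 -0.01 -0.01] turnz -0.06
```

The top depth shows the nut in the catch pocket, standing on edge. Its top is at about 31 mm, so its centre is at about 18.5 mm, roughly 5 mm off the chute axis and inside the limits. The gate is held at about 40 mm against an 8 N spring. Handing in.

Run:
```python
from h import *
tool([486.7,140.3,60],103);print(ctrl.job_done());tool([486.7,140.3,60],103)
```

```text
t 14.25 tcp [486.9 140.   59.9] xang 102.7 zax [-0.002 -0.024 -1.   ] gap 0.196 F [ 2.1 -7.8 -5.1]
shift [ 0.01 -0.01 -0.01] turnz -0.06
the job is handed in; nothing more can be done
None
the job is handed in; nothing more can be done
```

The large nut is out of the tray's centre pocket and has dropped through the feeder into the catch pocket. I handed in at 14.25 s of the 51 s, still holding the gate at half travel. No verdict was reported.

**Last checks**
- **Gate:** the handle sits 116.3 mm along the feeder, against 116.7 mm for the orange marks, so about 40 mm of travel. It was still in the last two readings, with about 8 N of spring load on the tool and the grip set at 80 N.
- **Large nut:** it lay flat on the closed gate before the pull, at (512.5, 27.5), within 1 mm of the chute axis. It now stands on edge in the catch pocket rather than flat, with its centre at about 18–19 mm height and about 5 mm off the axis, inside the limits.
- **Small nuts:** both were in their pockets in the last view of the tray, and I did not go near it after that.

**What failed or disagreed**
- **Fingertip position:** `ctrl.finger_overhang` says the tips stand 25 mm ahead of the TCP, but the depth images put them about level with it or a little behind. My first close therefore shut above the nut and missed.
- **Tray contact:** while setting a lower grip, the fingertips pressed on the tray with about 29 N for a moment. I backed off, and the grip after that held.

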